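Jack up a rolling mill and hold it for its rubber pads

ROBOT

A 6-joint arm with a two-finger parallel gripper is mounted at the origin on the work surface. World frame = base frame: x ahead of the robot, y to its left, z up, the work surface at z = 0. Lengths are in m, angles in rad, forces in N, time in s.
With the tool pointing down it reaches from about 0.225 to 0.875 m from the base axis. Payload 3.4 kg.
Tool frame: the origin (TCP) lies at the very end of the fingers, on their centre line; the grasp point (between the pads) lies 19 mm behind it (manip.hold_point_z is the distance from the TCP to the grasp point, in m); z points along the fingers, y is the line along which they close (so a half turn about z gives the same grasp; the last joint's range is limited). The gripper opens to 85 mm and grips with 20 to 120 N. Pads are 22 mm wide; open, the fingers measure 114 mm over their backs; the gripper's body (76 mm by 85 mm) begins 54 mm behind the grasp point. The pads swing forward as they close: fully open they stand 13 mm farther back than shut.
Start: joints at [-1.409, 0.276, 1.505, -0, 1.361, -0.121], TCP at [0.16, -0.552, 0.231] pointing down, gripper open.
Joint ranges: [-2.89, 2.89], [-0.75, 2.08], [0.22, 2.7], [-1.18, 4.32], [0.11, 2.71], [-2.7, 2.7]. Speed limits (rad/s): [2.57, 2.57, 3.14, 3.14, 3.14, 3.14].

INTERFACE

Orientations are given as a unit quaternion [w, x, y, z].
In Python, from rig import readout, viewer, order, manip gives the robot as it stands. The module is installed in compiled form; this text tells all that it offers.
- The arm moves only by the tool send_rows, never from a script. Its arguments are lists of equal length, an entry for each row: "xyz": the shift along the world's x, y, z in m, a list of three; "delta_rot": the turn, a rotation vector about the world's x, y, z in degrees, a list of three. In form: {"xyz": [[tx, ty, tz], ...], "delta_rot": [[wx, wy, wz], ...]}. A call has 1 to 12 rows; each row shifts and turns the commanded pose from where the row before left it; what a row does not reach is not made up. A row lasts 1/10 s, in which the tool goes at most 50 mm and 8.59 degrees, less where a joint would pass 70% of its speed; a pose out of reach is approached as far as the arm can. A call with a gripper value outside its range is refused whole. "gripper" is the finger opening in m, from 0 to 0.0854, set as the call begins (left out, the last holds). The fingers move at their own pace and stop on an object; "force" is the grip in N (left out, the last holds). Time passes only in rows, so rows that do not move let the fingers close. It gives the time, the measured TCP pose, the force, the opening and the grip force at its end, in the units of the state.
- readout.get_state(): the state, without advancing time (a new reading comes with each control period).
- viewer.get_image(name): name is "side" or "top"; returns a dict with "color" (384x512x3 uint8, red, green, blue), "depth" (384x512 float32, m along the optical axis (not along the pixel's ray), 0 where there is no reading), "K" (3x3 intrinsics, pixels), "dist" ([k1, k2, p1, p2, k3] as OpenCV has them; the pictures are not rectified), "camera_from_world" (4x4, takes a point from world to camera coordinates). Camera axes: x right, y up, looking along -z (the intrinsics and any distortion apply to the point x, -y, -z); pixel columns grow to the right and rows downward; lengths in m; the calibration is good to about 2 mm. A picture is of the moment at which its call begins.
- order.sign_off(): hands the job in; it is judged then, once.
The state is a dict: "clock": time; "qpos": joint angles; "qd": joint speeds; "effort": joint torques, N m; "position": TCP position; "ee_rot": TCP orientation; "contact_force": force on the tool from outside, world axes, zero at the start; "moment": the same for the moment, N m; "width": finger opening in m; "gripper_force": force on a finger pad.
Only numpy, scipy, OpenCV 4.12 (cv2) and the standard library are available. Lean on these libraries where they do the work, as an engineer would, in place of code of your own. Each camera call takes 0.05 s, during which the arm holds its last target. There are 200 camera calls.

TASK

Take the jar of shot away from the rolling mill and stand it upright on the cork mat, then set the toe jack on the bench with its saddle under the mill's lift lug, facing the mill, and let go of it. Pump its handle with full strokes until both feet on that side stand at least 12 mm clear of the bench, and finish while holding: stay pressing the handle down on its stop, so that I can slip the rubber pads under. Do not push against the mill with the arm or shove it along, and leave everything else where it is.

Things in the scene. Friction and masses are not known exactly. Their poses are not given: they have to be found in the camera images.
- jar_mid (a point): Closed clear-plastic jar with a white lid, half full of steel shot: upright cylinder, 49 mm across, 76 mm high, 0.3 kg. It stands just in front of the lift lug, where the jack must go. The point is its centre, 38 mm above its underside; z up along the jar.
- cork_mat: Square cork mat, 130 x 130 mm, 4 mm thick, fixed flat on the bench. Origin: centre of its underside.
- jack: Low toe jack of grey and bare steel, 0.9 kg. Origin: on the axis of its upright body, at its underside. x points to the toe, -x to the pump handle, z up. Base plate 158 x 80 x 5 mm: reaches 48 mm ahead of the axis, 110 mm behind, 40 mm to each side. Upright body 40 (x) x 34 (y) mm, 120 mm high; the ram head sticks out 18 mm above it.
- jack_grip (a point): Point on the axis of the jack's upright body, 100 mm above the jack's underside: grip the body here from above, across its 34 mm (along y). Axes as jack.
- saddle (a point): Centre of the top of the jack's saddle: a 26 mm disc on the toe (28 mm wide, reaching 56 mm ahead of the jack's axis). With the ram down it is 42 mm ahead of the axis and 23 mm above the jack's underside, which leaves 8 mm below the lug; it rises with the ram. Axes as jack.
- handle_pad (a point): Middle of the top face of the black rubber grip at the end of the pump handle (62 mm long, 28 mm wide, 14 mm thick): press here from above. The handle turns about a level pin along the jack's y, 30 mm behind its axis and 72 mm above its underside; this point is 135 mm from the pin along the handle and 7 mm above the handle's centre line.
- pump_handle (a joint): Angle of the pump handle, rad: 0 = up (slopes 0.42 rad above level), grows as it is pressed down; stop at 0.62 (0.20 rad below level). A spring lifts it back to 0 when let go. Takes about 3 N at the grip without load, 7 to 11 N with the mill's weight on the saddle.
- jack_ram (a joint): Rise of ram, toe and saddle, m, 0 to 0.045. Ratchet: each full stroke of the handle (down to the stop, fully back up) wins one 9 mm notch; while the handle is held down the ram stands 2 to 3 mm above the notch. A stroke under 0.45 rad, or begun before the handle is back up (under 0.05), wins nothing. Four notches in all; further strokes do no harm.
- lift_lug (a point): Centre of the underside of the mill's lift lug, 31 mm above the bench: a plain steel tab, 36 mm wide, 10 mm thick, sticking out 32 mm from the middle of a long edge of the base plate, with a small round boss on top over this point (15 mm from the tab's outer end). Axes as mill: -x points out of the mill along the tab, so the jack comes in along +x.
- mill: Hand rolling mill, 7.5 kg, loose on four feet: base plate 150 (x) x 200 (y) x 10 mm, underside at 31 mm; green frames with two rolls, 235 mm high, set 30 mm back from the lug's plate edge; crank at +y. Origin: its centre at bench level; the lug is at -x. Lifting the lug tips it about the far feet: 3 notches raise the near feet about 14 mm, 2 about 7 mm.
- foot_a (a point): Middle of the underside of one foot at the lug side (round, 30 mm across), 0 when it stands on the bench.
- foot_b (a point): The same for the other foot at the lug side.
- pad_a: Black rubber pad, disc 42 mm across, 10 mm thick, lying on the bench: leave alone. Origin: centre of its underside.
- pad_b: Second rubber pad, the same.
- bench_block: Steel bench block 65 x 65 x 22 mm: leave alone. Origin: centre of its underside.
- hammer: Hammer lying on the bench, 240 mm long, along its x: leave alone.
- punch_stand: Wooden stand of punches, 90 x 60 mm, 90 mm high: leave alone.
- flux_bottle: Small bottle, 48 mm across, 110 mm high: leave alone.
- compound_bar: Reddish bar of polishing compound, 110 x 40 x 35 mm: leave alone.

How it is judged:
By the outcome, as a careful person would: the job done as asked, in the order asked, and still so for the second after the job is handed in, while the arm keeps its last pose, push and grip.
It also fails if it takes over 72 s, if anything falls off the work surface, if the arm or the gripper's body presses on something with over 40 N, if the wrist force passes 120 N, or if a joint passes its speed limit or range.

## Working session

There is one attempt and no reset: what is moved stays moved. The work goes in short steps, Python scripts to look and compute and a tool call to move; the robot and the scene stay as the last step left them, time stands still between calls to the robot, and variables do not carry over. Pictures are saved under pics/ and viewed, at most 10 in all, crops included, and the job is handed in when it is done.

Besides the shell and the picture viewer there is one more tool, called after "Call:" in YAML: its name, and indented under it one key for each argument. send_rows: Moves the arm, as the interface text tells. Its arguments: {"type":"object","properties":{"xyz":{"type":"array"},"delta_rot":{"type":"array"},"gripper":{"type":"number"},"force":{"type":"number"}},"required":["xyz","delta_rot"]}

```bash
mkdir -p pics; cat > h.py <<'E'
import numpy as np, cv2
from rig import readout, viewer, order, manip
def grab(n):
    d=viewer.get_image(n); np.savez(f'{n}.npz',**{k:np.array(v) for k,v in d.items()}); return d
def save(d,name,crop=None,s=1):
    im=d['color'][:,:,::-1]
    if crop: x0,y0,x1,y1=crop; im=im[y0:y1,x0:x1]
    cv2.imwrite(f'pics/{name}.png',cv2.resize(im,None,fx=s,fy=s,interpolation=cv2.INTER_CUBIC))
def ray(d,uv):
    uv=np.array(uv,float).reshape(-1,1,2)
    p=cv2.undistortPoints(uv,np.array(d['K']),np.array(d['dist'])).reshape(-1,2)
    T=np.array(d['camera_from_world']);R=T[:3,:3];c=-R.T@T[:3,3]
    v=np.c_[p[:,0],-p[:,1],-np.ones(len(p))]@R
    return c,v
def onz(d,uv,z):
    c,v=ray(d,uv); return c+v*((z-c[2])/v[:,2])[:,None]
def dep(d):
    h,w=d['depth'].shape; u,vv=np.meshgrid(np.arange(w),np.arange(h))
    c,v=ray(d,np.c_[u.ravel(),vv.ravel()]); return (c+v*np.array(d['depth']).reshape(-1,1)).reshape(h,w,3)
def proj(d,P):
    T=np.array(d['camera_from_world']);q=np.atleast_2d(P)@T[:3,:3].T+T[:3,3]
    q=q*[1,-1,-1]
    return cv2.projectPoints(q,np.zeros(3),np.zeros(3),np.array(d['K']),np.array(d['dist']))[0].reshape(-1,2)
E
python3 - <<'E'
from h import *
for n in('top','side'):
    d=grab(n); save(d,n+'0',s=1.5); c,v=ray(d,[[256,192]]); print(n,c,v)
s=readout.get_state();print(s)
E
```

```text
top [0.37280541 0.1071607  1.41242555] [[ 0.14317086 -0.02700582 -0.98935719]]
side [ 0.2614788  -0.59817996  0.51970246] [[ 0.38188354  0.79932863 -0.46399459]]
{'clock': 0.1, 'qpos': array([-1.40898686e+00,  2.76504687e-01,  1.50597607e+00,  2.50751607e-06,
        1.36070659e+00, -1.21007248e-01]), 'qd': array([ 0.00043762, -0.00244864, -0.00235739,  0.00023316, -0.00069418,
       -0.00019646]), 'effort': array([ 1.51103144e-03, -4.17699373e+01, -2.46405548e+01, -4.28649764e-05,
        5.83082423e-03, -6.77961111e-06]), 'position': array([ 0.16037751, -0.55170263,  0.23055379]), 'ee_rot': array([-7.97204949e-04,  9.90018210e-01,  1.40937249e-01, -1.50398847e-05]), 'contact_force': array([-0.36915075, -0.12970032,  0.05495549]), 'moment': array([-0.02569955,  0.00437459,  0.01972496]), 'gripper_force': 0.0, 'width': 0.08546300820387875}
```

View pics/top0.png

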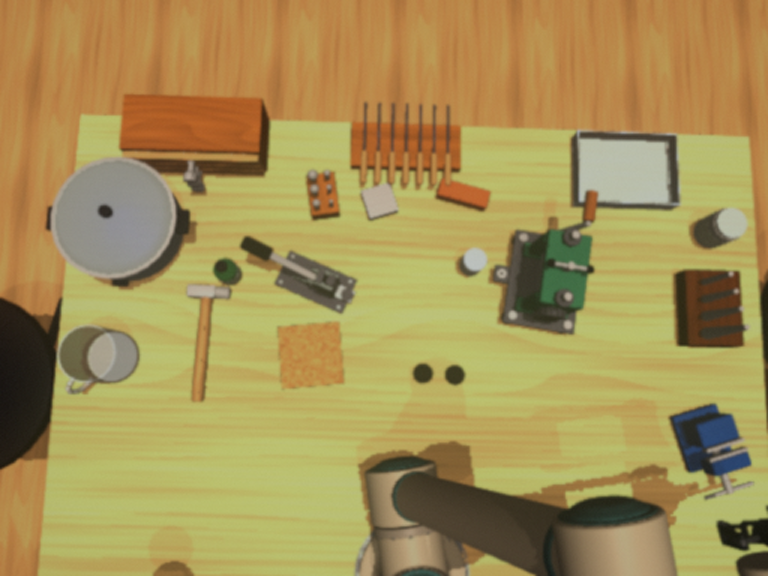

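View pics/side0.png

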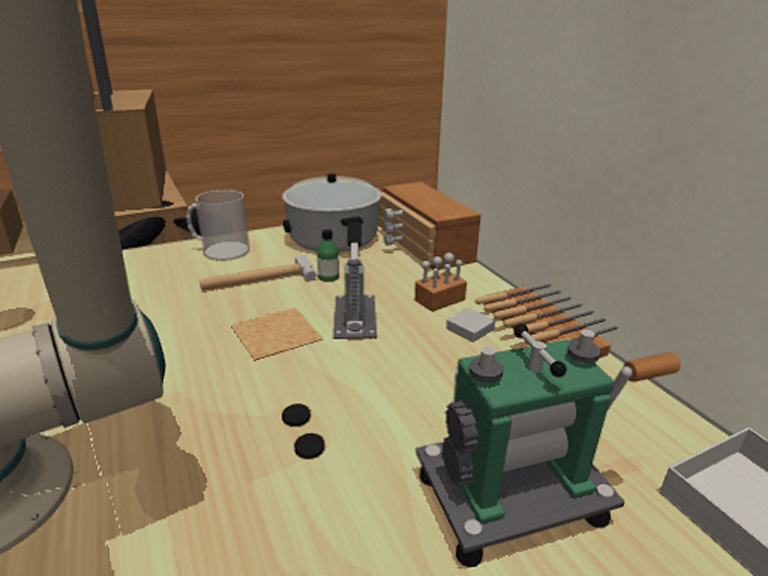

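The top view (at 1.5x) shows the jar lid at about (474,261), the lug boss at (500,273), the mill plate around (545,280), the jack at (318,282) with its handle going to (257,248), and the mat at (310,355). The pads are at (423,373) and (455,375). In the side view the mill hides the jar. Now I'll measure these.

```bash
python3 - <<'E'
from h import *
d=dict(np.load('top.npz'));W=dep(d)
def blob(u,v,r,zlo,zhi):
    sl=W[v-r:v+r,u-r:u+r]; return sl.reshape(-1,3)[(sl[...,2].ravel()>zlo)&(sl[...,2].ravel()<zhi)]
print('floor',[W[v,u].round(4) for u,v in((200,320),(350,250))])
p=blob(316,174,12,.065,.09);print('jar',len(p),p.mean(0),np.ptp(p,axis=0))
def rect(p,s=1):
    r=cv2.minAreaRect((p[:,:2]*1000).astype(np.float32)); return r, cv2.boxPoints(r).round(0).tolist()
p=blob(207,236,32,.002,.007);
print('mat depth',len(p),rect(p))
hsv=cv2.cvtColor(d['color'],cv2.COLOR_RGB2HSV)
m=cv2.inRange(hsv,(5,120,60),(17,255,255));m[:205]=0;m[270:]=0;m[:,:175]=0;m[:,240:]=0
v,u=np.nonzero(m);P=onz(d,np.c_[u,v],.004);print('mat col',len(P),P.mean(0),rect(P))
# mill plate
p=blob(362,187,45,.034,.047);print('plate',len(p),rect(p),p[:,2].mean())
np.set_printoptions(linewidth=200)
print('lug heights');print((W[174:192,324:350,2]*1000).round().astype(int))
p=blob(210,187,32,.002,.009);print('jackplate',len(p),rect(p))
p=blob(210,187,40,.09,.16);print('jacktop',len(p),p.mean(0),rect(p))
save(d,'topcrop',(155,145,400,230),3.2)
E
```

```text
floor [array([ 0.1772,  0.2316, -0.0029]), array([ 0.4001, -0.2323, -0.0018])]
jar 203 [ 0.63126497 -0.11323245  0.07528811] [0.04801786 0.04669325 0.01589683]
mat depth 1561 (((436.0155029296875, 221.30230712890625), (197.0659942626953, 198.53421020507812), 1.4856932163238525), [[335.0, 318.0], [340.0, 120.0], [537.0, 125.0], [532.0, 323.0]])
mat col 588 [0.43409993 0.21877939 0.004     ] (((432.845947265625, 219.41513061523438), (121.874267578125, 124.0279541015625), 6.1996941566467285), [[366.0, 274.0], [379.0, 151.0], [500.0, 164.0], [487.0, 288.0]])
plate 1232 (((578.0994873046875, -221.94595336914062), (244.06979370117188, 157.4379119873047), 23.198368072509766), [[435.0, -198.0], [497.0, -342.0], [721.0, -246.0], [659.0, -102.0]]) 0.040727333056635825
lug heights
[[75  1 -4  2  2  5  5  1 -4 -1  0  5  0  0  1 -2 40 44 41 40 47 42 41 42 43 46]
 [78 -4  0  3  0 -2  2  4 -4  3 -2 -3 -2 -4 -3 -1 45 45 38 33 47 39 35 34 42 42]
 [ 0 -4  5  4 -3 -1 47 38 41 39  4  9 -3 -2 -4  0 39 36 41 36 41 42 40 42 41 40]
 [ 0  2  1  3 -2 -4 43 42 40 43 40 42 40 42 40 -1 42 39 41 39 34 37 43 41 39
[... 839 characters left out ...]
5 -2  2  3 36 43 36 45 37 41 43 43 38 36 41 41 42 45 41]
 [-2  3 -1 -2 -2 -1  0 -4  5 -3  3  0  1  0 40 44 42 39 41 41 43 43 43 38 39 41]
 [ 1  1  6 -3 -2  2 -4 -3  0  2  0 -1  0  2 41 43 45 41 42 44 33 39 45 41 40 45]
 [ 5 -5  5  2 -5  3 -1 -5  2  0 -1  1 -3 -4 42 42 36 46 43 40 40 44 44 43 37 38]]
jackplate 1245 (((591.508544921875, 217.88302612304688), (203.61231994628906, 202.01805114746094), 1.520889163017273), [[487.0, 316.0], [492.0, 114.0], [696.0, 120.0], [691.0, 322.0]])
jacktop 395 [0.5995214  0.24432246 0.11852991] (((601.7869873046875, 248.3417205810547), (177.0243682861328, 34.11491012573242), 67.88294982910156), [[553.0, 173.0], [584.0, 160.0], [651.0, 324.0], [619.0, 337.0]])
```

View pics/topcrop.png

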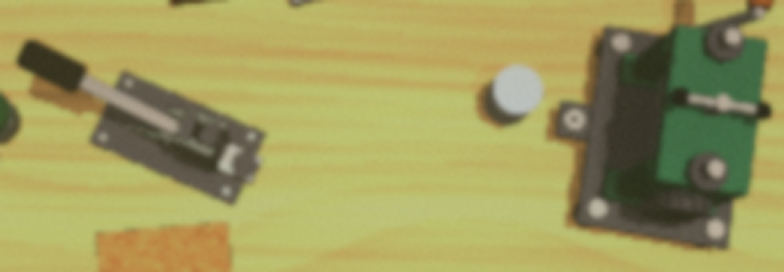

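The crop shows the mill plate's left edge running from (605,27) to (578,222), with the boss at (574,119). The jack plate corners are at (125,72), (266,131), (235,203) and (92,140), the black grip is near (53,60), and the jar lid is at (517,90).

```bash
python3 - <<'E'
from h import *
np.set_printoptions(precision=4,suppress=True)
d=dict(np.load('top.npz'));W=dep(d)
f=lambda L:(np.array(L)+.5)/3.2-.5+[155,145]
jc=onz(d,f([[125,72],[266,131],[235,203],[92,140]]),.005);print('jack corners',jc, [np.linalg.norm(jc[i]-jc[i-1]) for i in range(4)])
ax=(jc[1]+jc[2]-jc[0]-jc[3]);ax/=np.linalg.norm(ax);c=jc.mean(0);print('axis dir',ax,np.degrees(np.arctan2(ax[1],ax[0])),'origin',c+ax*.031)
b=onz(d,f([[129,83],[103,138],[226,190]]),.005);print('bolt yaw',np.degrees(np.arctan2(*(b[2]-b[1])[[1,0]])))
m=onz(d,f([[605,27],[578,222]]),.041);e=m[0]-m[1];print('mill edge',m,np.linalg.norm(e),'yaw of +x', np.degrees(np.arctan2(-e[0]*1,e[1]*1)))
mb=onz(d,f([[620,42],[597,208],[715,229]]),.043);print('bolts',mb,np.degrees(np.arctan2(*(mb[0]-mb[1])[[1,0]])),np.degrees(np.arctan2(*(mb[2]-mb[1])[[1,0]])))
for z in(.041,.046): print('boss',onz(d,f([[574,119]]),z))
hsv=cv2.cvtColor(d['color'],cv2.COLOR_RGB2HSV)
# edge line from depth
E=[]
for v in list(range(158,172))+list(range(192,212)):
    r=W[v,325:355,2]>.022
    E.append([325+np.argmax(r)-.5,v])
E=np.array(E);P=onz(d,E,.041);l=cv2.fitLine(P[:,:2].astype(np.float32),cv2.DIST_HUBER,0,.01,.01).ravel();print('edge line',l,np.degrees(np.arctan2(l[1],l[0])))
# jar
p=W[160:188,302:330].reshape(-1,3);p=p[(p[:,2]>.06)&(p[:,2]<.09)]
w=(hsv[...,1]<60)&(hsv[...,2]>120);w[:160]=0;w[188:]=0;w[:,:300]=0;w[:,:][:,330:]=0
v,u=np.nonzero(w);print('lid',len(u),u.mean(),v.mean(),onz(d,[[u.mean(),v.mean()]],.076))
# jack dark mask at low height
sat=(hsv[...,1]<110);sat[:160]=0;sat[215:]=0;sat[:,:178]=0;sat[:,242:]=0
v,u=np.nonzero(sat&(W[...,2]<.02));P=onz(d,np.c_[u,v],.005);r=cv2.minAreaRect((P[:,:2]*1000).astype(np.float32));print('jack plate',len(P),r,cv2.boxPoints(r).tolist())
E
```

```text
jack corners [[0.6515 0.2696 0.005 ]
 [0.5956 0.1272 0.005 ]
 [0.5229 0.1558 0.005 ]
 [0.582  0.2993 0.005 ]] [np.float64(0.0755808661837584), np.float64(0.15295867994878892), np.float64(0.07813218689272595), np.float64(0.15519800391820376)]
axis dir [-0.3736 -0.9276  0.    ] -111.93727862907643 origin [0.5764 0.1842 0.005 ]
bolt yaw -111.56386376507773
mill edge [[ 0.7027 -0.205   0.041 ]
 [ 0.5087 -0.1771  0.041 ]] 0.19594507169888953 yaw of +x -98.18555401653401
bolts [[ 0.6875 -0.2193  0.043 ]
 [ 0.5226 -0.1953  0.043 ]
 [ 0.5049 -0.3104  0.043 ]] -8.296091971299823 -98.72460275676924
boss [[ 0.6097 -0.1737  0.041 ]]
boss [[ 0.6088 -0.1727  0.046 ]]
edge line [ 0.9885 -0.1514  0.6108 -0.1875] -8.708021
lid 197 316.4213197969543 172.7715736040609 [[ 0.6303 -0.1125  0.076 ]]
jack plate 1448 ((577.997802734375, 216.39675903320312), (150.6670379638672, 200.01150512695312), 1.4171971082687378) [[500.21392822265625, 314.5087585449219], [505.16070556640625, 114.55843353271484], [655.7816772460938, 118.28475952148438], [650.8348999023438, 318.2350769042969]]
```

Call:
send_rows:
  xyz:
    - [0.017, 0.033, 0.01]
    - [0.017, 0.033, 0.01]
    - [0.017, 0.033, 0.01]
    - [0.017, 0.033, 0.01]
    - [0.017, 0.033, 0.01]
    - [0.017, 0.033, 0.01]
    - [0.017, 0.033, 0]
    - [0.017, 0.033, 0]
    - [0.017, 0.033, 0]
    - [0.017, 0.033, 0]
    - [0.017, 0.033, 0]
    - [0.017, 0.033, 0]
  delta_rot:
    - [0, 0, 5.4]
    - [0, 0, 5.4]
    - [0, 0, 5.4]
    - [0, 0, 5.4]
    - [0, 0, 5.4]
    - [0, 0, 5.4]
    - [0, 0, 5.4]
    - [0, 0, 5.4]
    - [0, 0, 5.4]
    - [0, 0, 5.4]
    - [0, 0, 5.4]
    - [0, 0, 5.4]
  gripper: 0.0854

```text
clock: 1.3
position: [0.3646, -0.1546, 0.2911]
ee_rot: [-0.0, 0.759, 0.651, -0.0]
contact_force: [0.9, -0.2, 0.0]
width: 0.0851
gripper_force: 0.0
```

Call:
send_rows:
  xyz:
    - [0.038, 0.006, 0]
    - [0.038, 0.006, 0]
    - [0.038, 0.006, 0]
    - [0.038, 0.006, 0]
    - [0.038, 0.006, 0]
    - [0.038, 0.006, 0]
    - [0.037, 0.006, 0]
    - [0, 0, -0.034]
    - [0, 0, -0.034]
    - [0, 0, -0.034]
    - [0, 0, -0.034]
    - [0, 0, 0]
  delta_rot:
    - [0, 0, 0]
    - [0, 0, 0]
    - [0, 0, 0]
    - [0, 0, 0]
    - [0, 0, 0]
    - [0, 0, 0]
    - [0, 0, 0]
    - [0, 0, 0]
    - [0, 0, 0]
    - [0, 0, 0]
    - [0, 0, 0]
    - [0, 0, 0]

```text
clock: 2.5
position: [0.6256, -0.113, 0.1496]
ee_rot: [-0.005, 0.76, 0.649, -0.003]
contact_force: [-0.8, -0.5, -0.7]
width: 0.0857
gripper_force: 0.0
```

```bash
python3 - <<'E'
from h import *
d=grab('side'); save(d,'s1',(230,150,512,384),2.5)
print(readout.get_state()['position'],readout.get_state()['contact_force'])
E
```

```text
[ 0.62759589 -0.11365435  0.15276886] [ 0.40986951 -0.52088992  0.71367109]
```

View pics/s1.png

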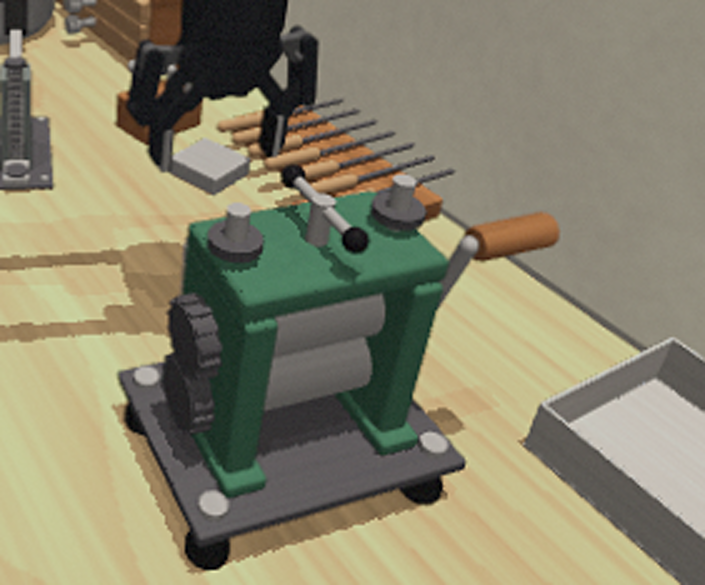

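The gripper (about (230,80) in the crop) hangs behind the mill over the jar and is clear of it. I'll lower it and grip.

Call:
send_rows:
  xyz:
    - [0.001, 0, -0.02]
    - [0.001, 0, -0.02]
    - [0, 0, -0.02]
    - [0, 0, -0.02]
    - [0, 0, -0.02]
    - [0, 0, -0.015]
    - [0, 0, -0.01]
    - [0, 0, 0]
    - [0, 0, 0]
  delta_rot:
    - [0, 0, 0]
    - [0, 0, 0]
    - [0, 0, 0]
    - [0, 0, 0]
    - [0, 0, 0]
    - [0, 0, 0]
    - [0, 0, 0]
    - [0, 0, 0]
    - [0, 0, 0]

```text
clock: 3.45
position: [0.6326, -0.1145, 0.0317]
ee_rot: [0.001, 0.76, 0.649, 0.001]
contact_force: [-0.5, -0.2, 0.5]
width: 0.0854
gripper_force: 0.0
```

Call:
send_rows:
  xyz:
    - [0, 0, 0]
    - [0, 0, 0]
    - [0, 0, 0]
    - [0, 0, 0]
    - [0, 0, 0]
    - [0, 0, 0]
    - [0, 0, 0]
    - [0, 0, 0]
    - [0, 0, 0]
    - [0, 0, 0]
  delta_rot:
    - [0, 0, 0]
    - [0, 0, 0]
    - [0, 0, 0]
    - [0, 0, 0]
    - [0, 0, 0]
    - [0, 0, 0]
    - [0, 0, 0]
    - [0, 0, 0]
    - [0, 0, 0]
    - [0, 0, 0]
  gripper: 0.03
  force: 30

```text
clock: 4.45
position: [0.632, -0.1143, 0.0313]
ee_rot: [0.001, 0.76, 0.649, 0.0]
contact_force: [-0.3, -0.1, 6.0]
width: 0.0485
gripper_force: 30.9
```

Call:
send_rows:
  xyz:
    - [0, 0, 0.015]
    - [0, 0, 0.035]
    - [0, 0, 0.04]
    - [0, 0, 0.04]
    - [0, 0, 0.02]
    - [-0.01, 0.016, 0]
    - [-0.02, 0.033, 0]
    - [-0.025, 0.043, 0]
    - [-0.025, 0.043, 0]
    - [-0.025, 0.043, 0]
    - [-0.025, 0.043, 0]
    - [-0.025, 0.043, 0]
  delta_rot:
    - [0, 0, 0]
    - [0, 0, 0]
    - [0, 0, 0]
    - [0, 0, 0]
    - [0, 0, 0]
    - [0, 0, 0]
    - [0, 0, 0]
    - [0, 0, 0]
    - [0, 0, 0]
    - [0, 0, 0]
    - [0, 0, 0]
    - [0, 0, 0]

```text
clock: 5.65
position: [0.4725, 0.1515, 0.1781]
ee_rot: [-0.002, 0.761, 0.649, -0.002]
contact_force: [0.6, 1.1, -2.6]
width: 0.0484
gripper_force: 32.0
```

Call:
send_rows:
  xyz:
    - [-0.02, 0.033, 0]
    - [-0.015, 0.024, 0]
    - [-0.009, 0.012, 0]
    - [0, 0, 0]
    - [0, 0, 0]
    - [0, 0, -0.03]
    - [0, 0, -0.04]
    - [0, 0, -0.03]
    - [0, 0, -0.015]
    - [0, 0, 0]
    - [0, 0, 0]
  delta_rot:
    - [0, 0, 0]
    - [0, 0, 0]
    - [0, 0, 0]
    - [0, 0, 0]
    - [0, 0, 0]
    - [0, 0, 0]
    - [0, 0, 0]
    - [0, 0, 0]
    - [0, 0, 0]
    - [0, 0, 0]
    - [0, 0, 0]

```text
clock: 6.75
position: [0.4334, 0.218, 0.0653]
ee_rot: [0.0, 0.761, 0.649, -0.0]
contact_force: [0.1, 0.3, -1.7]
width: 0.0487
gripper_force: 32.0
```

Call:
send_rows:
  xyz:
    - [0, 0, -0.012]
    - [0, 0, -0.008]
    - [0, 0, -0.004]
    - [0, 0, -0.002]
    - [0, 0, 0]
    - [0, 0, 0]
  delta_rot:
    - [0, 0, 0]
    - [0, 0, 0]
    - [0, 0, 0]
    - [0, 0, 0]
    - [0, 0, 0]
    - [0, 0, 0]

```text
clock: 7.35
position: [0.4327, 0.2189, 0.0397]
ee_rot: [0.0, 0.76, 0.65, 0.0]
contact_force: [-0.2, 0.4, -2.5]
width: 0.0481
gripper_force: 32.0
```

Call:
send_rows:
  xyz:
    - [0, 0, -0.002]
    - [0, 0, -0.001]
    - [0, 0, -0.001]
    - [0, 0, 0]
    - [0, 0, 0]
  delta_rot:
    - [0, 0, 0]
    - [0, 0, 0]
    - [0, 0, 0]
    - [0, 0, 0]
    - [0, 0, 0]

```text
clock: 7.85
position: [0.4324, 0.2188, 0.0353]
ee_rot: [0.0, 0.76, 0.649, -0.0]
contact_force: [0.2, -0.6, -2.3]
width: 0.0483
gripper_force: 32.0
```

Call:
send_rows:
  xyz:
    - [0, 0, -0.001]
    - [0, 0, 0]
    - [0, 0, 0]
  delta_rot:
    - [0, 0, 0]
    - [0, 0, 0]
    - [0, 0, 0]

```text
clock: 8.15
position: [0.4325, 0.2188, 0.0352]
ee_rot: [0.0, 0.76, 0.649, 0.0]
contact_force: [-1.8, -1.1, 6.3]
width: 0.0484
gripper_force: 32.8
```

Call:
send_rows:
  xyz:
    - [0, 0, 0]
    - [0, 0, 0]
    - [0, 0, 0]
    - [0, 0, 0]
    - [0, 0, 0]
    - [0, 0, 0]
    - [0, 0, 0.02]
    - [0, 0, 0.04]
    - [0, 0, 0.05]
    - [0, 0, 0.05]
    - [0, 0, 0.05]
    - [0, 0, 0]
  delta_rot:
    - [0, 0, 0]
    - [0, 0, 0]
    - [0, 0, 0]
    - [0, 0, 0]
    - [0, 0, 0]
    - [0, 0, 0]
    - [0, 0, 0]
    - [0, 0, 0]
    - [0, 0, 0]
    - [0, 0, 0]
    - [0, 0, 0]
    - [0, 0, 0]
  gripper: 0.0854

```text
clock: 9.35
position: [0.4365, 0.2203, 0.2516]
ee_rot: [0.003, 0.76, 0.649, 0.007]
contact_force: [0.1, 0.8, 0.3]
width: 0.0859
gripper_force: 0.0
```

```bash
python3 - <<'E'
from h import *
d=grab('side'); save(d,'s2',(140,120,300,250),4.5)
t=grab('top'); save(t,'t2',(150,130,260,270),4.2)
E
```

```text
(no output)
```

View pics/s2.png

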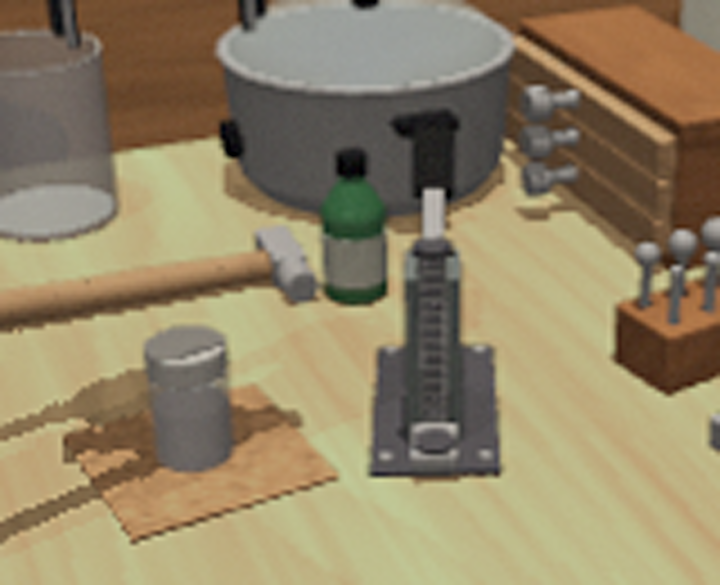

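The jar stands upright on the mat, at about (190,400) in the crop. The jack plate's front corners are at (372,473) and (498,473), its saddle disc at (435,440) and its head top at (434,245). I'll cross-check the jack pose from this side view.

```bash
python3 - <<'E'
from h import *
np.set_printoptions(precision=4,suppress=True)
d=dict(np.load('side.npz'));t=dict(np.load('top.npz'))
f=lambda L:(np.array(L)+.5)/4.5-.5+[140,120]
print('front',onz(d,f([[372,474],[498,474]]),.002))
print('rear',onz(d,f([[379,349],[493,347]]),.005))
print('bolts',onz(d,f([[386,456],[484,456],[388,351],[481,351]]),.006))
print('saddle',onz(d,f([[435,440]]),.023))
print('head',onz(d,f([[433,243]]),.138))
# top: head and body from depth
W=dep(t);s=W[165:205,195:235].reshape(-1,3)
for lo,hi in((.112,.127),(.131,.146)):
    p=s[(s[:,2]>lo)&(s[:,2]<hi)];print(lo,len(p),p.mean(0) if len(p) else '',np.ptp(p,axis=0) if len(p) else '')
print('proj of est', proj(d,[[.5764,.1842,.138],[.5607,.1452,.023]])*1, f([[433,243],[435,440]]))
E
```

```text
front [[0.5233 0.1576 0.002 ]
 [0.592  0.1268 0.002 ]]
rear [[0.5804 0.2976 0.005 ]
 [0.6525 0.2687 0.005 ]]
bolts [[0.5359 0.167  0.006 ]
 [0.59   0.1428 0.006 ]
 [0.5844 0.2908 0.006 ]
 [0.642  0.2651 0.006 ]]
saddle [[0.5597 0.1464 0.023 ]]
head [[0.5716 0.1738 0.138 ]]
0.112 101 [0.5758 0.1883 0.1208] [0.0436 0.044  0.0149]
0.131 42 [0.5717 0.1744 0.1374] [0.0208 0.0202 0.0103]
proj of est [[236.0409 171.7887]
 [236.7998 217.5251]] [[235.8333 173.6111]
 [236.2778 217.3889]]
```

View pics/t2.png

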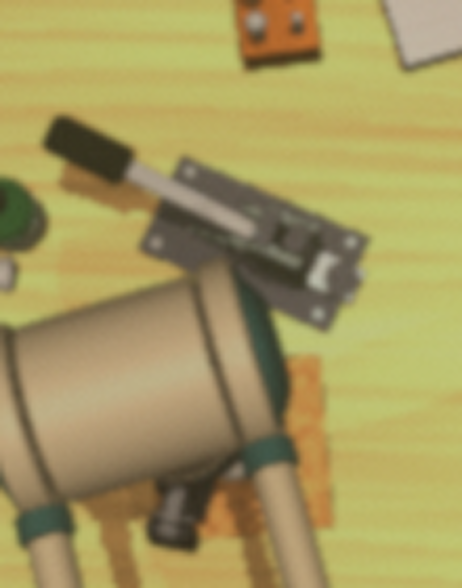

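Call:
send_rows:
  xyz:
    - [0.0235, -0.004, 0]
    - [0.03, -0.008, 0]
    - [0.03, -0.008, 0]
    - [0.03, -0.008, 0]
    - [0.02, -0.004, 0]
    - [0.01, -0.002, 0]
    - [0, 0, 0]
    - [0, 0, -0.02]
    - [0, 0, -0.03]
    - [0, 0, -0.02]
    - [0, 0, 0]
    - [0, 0, 0]
  delta_rot:
    - [0, 0, -3]
    - [0, 0, -3]
    - [0, 0, -3]
    - [0, 0, -3]
    - [0, 0, -1.1]
    - [0, 0, 0]
    - [0, 0, 0]
    - [0, 0, 0]
    - [0, 0, 0]
    - [0, 0, 0]
    - [0, 0, 0]
    - [0, 0, 0]

```text
clock: 10.65
position: [0.5749, 0.1852, 0.1744]
ee_rot: [-0.0, 0.829, 0.559, -0.001]
contact_force: [0.8, 1.1, -1.3]
width: 0.0855
gripper_force: 0.0
```

Call:
send_rows:
  xyz:
    - [0.001, 0, -0.02]
    - [0, 0, -0.02]
    - [0, 0, -0.02]
    - [0, 0, -0.015]
    - [0, 0, -0.01]
    - [0, 0, -0.008]
    - [0, 0, 0]
    - [0, 0, 0]
  delta_rot:
    - [0, 0, 0]
    - [0, 0, 0]
    - [0, 0, 0]
    - [0, 0, 0]
    - [0, 0, 0]
    - [0, 0, 0]
    - [0, 0, 0]
    - [0, 0, 0]

```text
clock: 11.45
position: [0.5775, 0.185, 0.0821]
ee_rot: [0.0, 0.829, 0.559, 0.001]
contact_force: [-0.3, -0.6, -0.2]
width: 0.0855
gripper_force: 0.0
```

Call:
send_rows:
  xyz:
    - [0, 0, 0]
    - [0, 0, 0]
    - [0, 0, 0]
    - [0, 0, 0]
    - [0, 0, 0]
    - [0, 0, 0]
    - [0, 0, 0]
    - [0, 0, 0]
    - [0, 0, 0]
    - [0, 0, 0]
    - [0, 0, 0]
  delta_rot:
    - [0, 0, 0]
    - [0, 0, 0]
    - [0, 0, 0]
    - [0, 0, 0]
    - [0, 0, 0]
    - [0, 0, 0]
    - [0, 0, 0]
    - [0, 0, 0]
    - [0, 0, 0]
    - [0, 0, 0]
    - [0, 0, 0]
  gripper: 0.02
  force: 60

```text
clock: 12.55
position: [0.5766, 0.185, 0.0817]
ee_rot: [-0.0, 0.83, 0.558, -0.0]
contact_force: [-2.8, 0.7, 5.8]
width: 0.0333
gripper_force: 60.0
```

Call:
send_rows:
  xyz:
    - [0, 0, 0.01]
    - [0, 0, 0.025]
    - [0, 0, 0.015]
    - [0.004, -0.016, 0]
    - [0.006, -0.03, 0]
    - [0.008, -0.04, 0]
    - [0.008, -0.04, 0]
    - [0.008, -0.04, 0]
    - [0.006, -0.03, 0]
    - [0.005, -0.025, 0]
    - [0.004, -0.02, 0]
    - [0, -0.005, 0]
  delta_rot:
    - [0, 0, 0]
    - [0, 0, 0]
    - [0, 0, 0]
    - [0, 0, 2]
    - [0, 0, 2]
    - [0, 0, 2]
    - [0, 0, 2]
    - [0, 0, 2]
    - [0, 0, 2]
    - [0, 0, 1.5]
    - [0, 0, 0]
    - [0, 0, 0]

```text
clock: 13.75
position: [0.6259, -0.0646, 0.1294]
ee_rot: [0.0, 0.759, 0.651, -0.002]
contact_force: [0.1, -0.1, -8.9]
width: 0.0331
gripper_force: 61.7
```

Call:
send_rows:
  xyz:
    - [0, 0, 0]
    - [0, 0, 0]
    - [0, 0, 0]
  delta_rot:
    - [0, 0, 0]
    - [0, 0, 0]
    - [0, 0, 0]

```text
clock: 14.05
position: [0.6254, -0.06, 0.1309]
ee_rot: [-0.001, 0.758, 0.653, -0.0]
contact_force: [-0.1, -0.3, -8.8]
width: 0.0334
gripper_force: 61.7
```

```bash
python3 - <<'E'
from h import *
np.set_printoptions(precision=4,suppress=True)
t=grab('top'); save(t,'t3',(230,130,400,250),4.6)
s=readout.get_state();print(s['position'],s['ee_rot'],s['contact_force'])
E
```

```text
[ 0.6256 -0.0601  0.1311] [-0.0004  0.7577  0.6526 -0.0001] [ 0.6036  0.177  -8.8306]
```

View pics/t3.png

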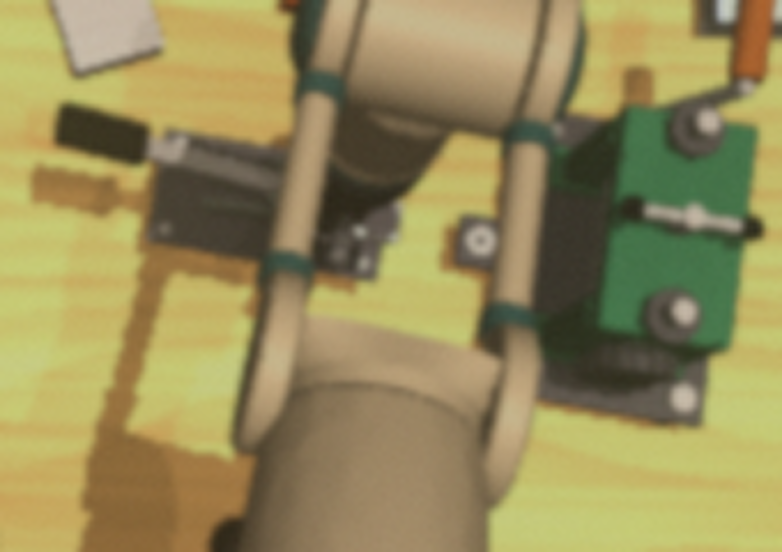

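The lug boss is at (479,240) with the tab from x≈456 on. The jack's toe tip is near (393,225) and its plate corner at (375,278), already in line with the lug. Handle at (100,135).

```bash
python3 - <<'E'
from h import *
np.set_printoptions(precision=4,suppress=True)
t=dict(np.load('top.npz'))
f=lambda L:(np.array(L)+.5)/4.6-.5+[230,130]
print('boss',onz(t,f([[479,240]]),.044))
print('tab end corners',onz(t,f([[460,217],[457,264]]),.041))
a=np.radians(-98.5);x=np.array([np.cos(a),np.sin(a)]);y=np.array([-x[1],x[0]])
for n,uv,z in(('platecorner',[375,278],.0545),('rearcorner',[148,240],.0545),('rear2',[168,130],.0545),('toe',[397,222],.07)):
    P=onz(t,f([uv]),z)[0];q=P[:2]-[.6256,-.0601];print(n,P,'jack-frame',q@x,q@y)
L=onz(t,f([[479,240]]),.044)[0,:2];q=L-[.6256,-.0601];print('lug in jack frame',q@x,q@y)
E
```

```text
boss [[ 0.6093 -0.1722  0.044 ]]
tab end corners [[ 0.6254 -0.1598  0.041 ]
 [ 0.5929 -0.1577  0.041 ]]
platecorner [ 0.5798 -0.0997  0.0545] jack-frame 0.04598196961967016 -0.039443257775366676
rearcorner [0.6016 0.053  0.0545] jack-frame -0.10826685110685752 -0.040485992150177924
rear2 [0.6772 0.0409 0.0545] jack-frame -0.10753597236712427 0.0361277226997236
toe [ 0.6155 -0.112   0.07  ] jack-frame 0.052807756987625694 -0.0023212882845891616
lug in jack frame 0.1132410931003783 0.000448435344970112
```

Call:
send_rows:
  xyz:
    - [0, 0, -0.015]
    - [0, 0, -0.015]
    - [0, 0, -0.01]
    - [0, 0, -0.007]
    - [0, 0, 0]
    - [0, 0, 0]
    - [-0.0015, -0.0099, 0]
    - [-0.0015, -0.0099, 0]
    - [-0.0015, -0.0099, 0]
    - [0, 0, 0]
    - [0, 0, 0]
  delta_rot:
    - [0, 0, 0]
    - [0, 0, 0]
    - [0, 0, 0]
    - [0, 0, 0]
    - [0, 0, 0]
    - [0, 0, 0]
    - [0, 0, 0]
    - [0, 0, 0]
    - [0, 0, 0]
    - [0, 0, 0]
    - [0, 0, 0]

```text
clock: 15.2
position: [0.6214, -0.0915, 0.0844]
ee_rot: [-0.0, 0.759, 0.652, 0.0]
contact_force: [0.4, -1.0, -9.5]
width: 0.0334
gripper_force: 61.7
```

Call:
send_rows:
  xyz:
    - [-0.0015, -0.0099, 0]
    - [-0.0015, -0.0099, 0]
    - [-0.0015, -0.0099, 0]
    - [-0.0012, -0.0079, 0]
    - [-0.0004, -0.003, 0]
    - [0, 0, 0]
    - [0, 0, 0]
    - [0, 0, 0]
  delta_rot:
    - [0, 0, 0]
    - [0, 0, 0]
    - [0, 0, 0]
    - [0, 0, 0]
    - [0, 0, 0]
    - [0, 0, 0]
    - [0, 0, 0]
    - [0, 0, 0]

```text
clock: 16.0
position: [0.6153, -0.131, 0.0843]
ee_rot: [-0.0, 0.758, 0.652, 0.0]
contact_force: [0.8, -0.0, -8.2]
width: 0.0331
gripper_force: 61.7
```

Call:
send_rows:
  xyz:
    - [0, 0, -0.001]
    - [0, 0, -0.001]
    - [0, 0, -0.0005]
    - [0, 0, 0]
    - [0, 0, 0]
  delta_rot:
    - [0, 0, 0]
    - [0, 0, 0]
    - [0, 0, 0]
    - [0, 0, 0]
    - [0, 0, 0]

```text
clock: 16.5
position: [0.6154, -0.1314, 0.0823]
ee_rot: [0.0, 0.758, 0.652, 0.0]
contact_force: [-1.9, -0.1, -5.4]
width: 0.0336
gripper_force: 62.2
```

Call:
send_rows:
  xyz:
    - [0, 0, -0.0005]
    - [0, 0, 0]
    - [0, 0, 0]
  delta_rot:
    - [0, 0, 0]
    - [0, 0, 0]
    - [0, 0, 0]

```text
clock: 16.8
position: [0.6154, -0.1317, 0.082]
ee_rot: [0.0, 0.758, 0.652, 0.0]
contact_force: [-2.9, -1.7, 0.2]
width: 0.033
gripper_force: 62.6
```

Call:
send_rows:
  xyz:
    - [0, 0, 0]
    - [0, 0, 0]
    - [0, 0, 0]
    - [0, 0, 0]
    - [0, 0, 0]
    - [0, 0, 0]
    - [0, 0, 0.02]
    - [0, 0, 0.04]
    - [0, 0, 0.05]
    - [0, 0, 0.05]
    - [0, 0, 0]
    - [0, 0, 0]
  delta_rot:
    - [0, 0, 0]
    - [0, 0, 0]
    - [0, 0, 0]
    - [0, 0, 0]
    - [0, 0, 0]
    - [0, 0, 0]
    - [0, 0, 0]
    - [0, 0, 0]
    - [0, 0, 0]
    - [0, 0, 0]
    - [0, 0, 0]
    - [0, 0, 0]
  gripper: 0.0854

```text
clock: 18.0
position: [0.616, -0.1317, 0.2431]
ee_rot: [0.002, 0.758, 0.652, 0.001]
contact_force: [-0.0, -0.6, -0.5]
width: 0.0854
gripper_force: 0.0
```

Call:
send_rows:
  xyz:
    - [0.003, 0.02, 0]
    - [0.004, 0.03, 0]
    - [0.006, 0.04, 0]
    - [0.006, 0.04, 0]
    - [0.003, 0.02, 0]
    - [0, 0, 0]
    - [0, 0, 0]
    - [0, 0, 0]
    - [0, 0, 0]
  delta_rot:
    - [0, 0, 0]
    - [0, 0, 0]
    - [0, 0, 0]
    - [0, 0, 0]
    - [0, 0, 0]
    - [0, 0, 0]
    - [0, 0, 0]
    - [0, 0, 0]
    - [0, 0, 0]
  gripper: 0.0

```text
clock: 18.9
position: [0.6371, 0.0172, 0.2408]
ee_rot: [-0.0, 0.759, 0.652, -0.0]
contact_force: [0.1, -0.5, -0.4]
width: -0.0002
gripper_force: 0.0
```

```bash
python3 - <<'E'
from h import *
np.set_printoptions(precision=4,suppress=True)
t=grab('top'); d=grab('side')
a=t['color'][125:255,230:400];b=d['color'][150:384,230:512]
a=cv2.resize(a,None,fx=3,fy=3,interpolation=cv2.INTER_CUBIC);b=cv2.resize(b,None,fx=390/234,fy=390/234,interpolation=cv2.INTER_CUBIC)
c=np.hstack([a,b]);c=cv2.resize(c,None,fx=.8,fy=.8);print(c.shape,a.shape)
cv2.imwrite('pics/c4.png',c[:,:,::-1])
s=readout.get_state();print(s['position'],s['ee_rot'],s['contact_force'],s['width'])
E
```

```text
(312, 784, 3) (390, 510, 3)
[0.6372 0.0174 0.2412] [ 0.      0.7586  0.6516 -0.0001] [ 0.0693  1.0564 -0.1364] -0.0003265296938949547
```

View pics/c4.png

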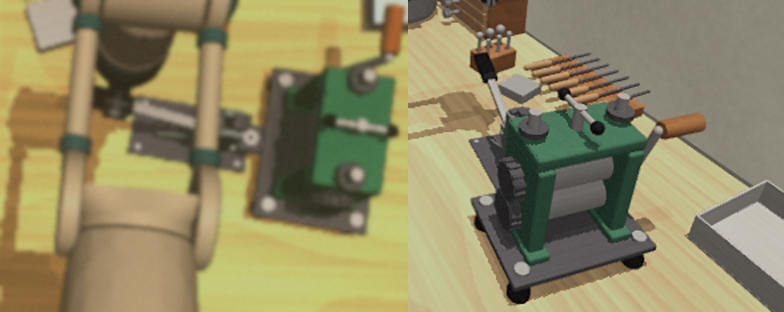

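The jack stands in line under the lug, with the boss at (250,138) unmoved, and the gripper is over the black handle grip ((487,66) in the right half). I'll check the predicted pad position against this view.

```bash
python3 - <<'E'
from h import *
np.set_printoptions(precision=4,suppress=True)
d=dict(np.load('side.npz'));t=dict(np.load('top.npz'))
hsv=cv2.cvtColor(d['color'],cv2.COLOR_RGB2HSV)
m=(hsv[...,2]<45).astype(np.uint8);m[:180]=0;m[220:]=0;m[:,:275]=0;m[:,310:]=0
n,l,s,c=cv2.connectedComponentsWithStats(m);print(s[1:],c[1:])
print('pred grip centre px',proj(d,[[.6377-.0004,.0172,.1265],[.6377,.0172,.1335]]))
# grip ends predicted
for r in(.104,.166):
    x=-.03-r*np.cos(.42);z=.072+r*np.sin(.42);print(proj(d,[[.6154-.148*x,-.1315-.989*x,z]]))
W=dep(d);p=W[m>0];p=p[(p[:,2]>.09)&(p[:,2]<.2)];print(len(p),np.median(p,axis=0))
E
```

```text
[[279 190  18  22 225]] [[287.4889 199.7956]]
pred grip centre px [[287.5853 199.0666]
 [287.8968 196.391 ]]
[[291.4596 208.8259]]
[[283.2693 188.1294]]
221 [0.6331 0.0109 0.1281]
```

Call:
send_rows:
  xyz:
    - [0, 0, -0.03]
    - [0, 0, -0.03]
    - [0, 0, -0.02]
    - [0, 0, -0.01]
    - [0, 0, 0]
  delta_rot:
    - [0, 0, 0]
    - [0, 0, 0]
    - [0, 0, 0]
    - [0, 0, 0]
    - [0, 0, 0]

```text
clock: 19.5
position: [0.6365, 0.0181, 0.15]
ee_rot: [-0.001, 0.758, 0.652, -0.001]
contact_force: [-0.7, -0.1, -0.2]
width: 0.0001
gripper_force: 0.0
```

Call:
send_rows:
  xyz:
    - [0, 0, -0.012]
    - [0.0004, 0.0026, -0.0085]
    - [0.0004, 0.0026, -0.0085]
    - [0.0004, 0.0026, -0.0085]
    - [0.0004, 0.0026, -0.0085]
    - [0.0002, 0.001, -0.0085]
    - [0.0002, 0.001, -0.0085]
    - [0.0002, 0.001, -0.0085]
    - [0.0002, 0.001, -0.0085]
    - [0, 0, -0.008]
    - [0, 0, 0]
    - [0, 0, 0]
  delta_rot:
    - [0, 0, 0]
    - [0, 0, 0]
    - [0, 0, 0]
    - [0, 0, 0]
    - [0, 0, 0]
    - [0, 0, 0]
    - [0, 0, 0]
    - [0, 0, 0]
    - [0, 0, 0]
    - [0, 0, 0]
    - [0, 0, 0]
    - [0, 0, 0]

```text
clock: 20.7
position: [0.6398, 0.0323, 0.0639]
ee_rot: [0.001, 0.758, 0.652, -0.0]
contact_force: [-0.7, -0.3, 9.0]
width: 0.0004
gripper_force: 4.2
```

Loaded force is 9 N, as expected. Creeping to the stop.

Call:
send_rows:
  xyz:
    - [0, 0, -0.003]
    - [0, 0, -0.003]
    - [0, 0, -0.002]
    - [0, 0, 0]
    - [0, 0, 0]
  delta_rot:
    - [0, 0, 0]
    - [0, 0, 0]
    - [0, 0, 0]
    - [0, 0, 0]
    - [0, 0, 0]

```text
clock: 21.2
position: [0.6398, 0.0317, 0.0562]
ee_rot: [0.001, 0.758, 0.652, -0.001]
contact_force: [-0.9, -1.6, 8.6]
width: -0.0004
gripper_force: 4.1
```

Call:
send_rows:
  xyz:
    - [0, 0, -0.001]
    - [0, 0, -0.001]
    - [0, 0, 0]
    - [0, 0, 0]
  delta_rot:
    - [0, 0, 0]
    - [0, 0, 0]
    - [0, 0, 0]
    - [0, 0, 0]

```text
clock: 21.6
position: [0.6397, 0.0315, 0.0542]
ee_rot: [0.001, 0.758, 0.652, -0.001]
contact_force: [-2.7, -2.1, 8.5]
width: 0.0
gripper_force: 4.1
```

Call:
send_rows:
  xyz:
    - [0, 0, -0.001]
    - [0, 0, -0.001]
    - [0, 0, 0]
    - [0, 0, 0]
  delta_rot:
    - [0, 0, 0]
    - [0, 0, 0]
    - [0, 0, 0]
    - [0, 0, 0]

```text
clock: 22.0
position: [0.6397, 0.0313, 0.0529]
ee_rot: [0.001, 0.758, 0.652, -0.001]
contact_force: [-2.2, -2.2, 12.9]
width: -0.0001
gripper_force: 5.5
```

Call:
send_rows:
  xyz:
    - [0, 0, -0.001]
    - [0, 0, 0]
    - [0, 0, 0]
  delta_rot:
    - [0, 0, 0]
    - [0, 0, 0]
    - [0, 0, 0]

```text
clock: 22.3
position: [0.6398, 0.0312, 0.0526]
ee_rot: [0.002, 0.758, 0.652, -0.001]
contact_force: [-3.5, -3.6, 15.0]
width: 0.0003
gripper_force: 7.1
```

Call:
send_rows:
  xyz:
    - [0, 0, 0.011]
    - [0, 0, 0.012]
    - [-0.0004, -0.002, 0.016]
    - [-0.0004, -0.002, 0.016]
    - [-0.0008, -0.005, 0.016]
    - [-0.0008, -0.0054, 0.016]
    - [0, 0, 0.014]
    - [0, 0, 0]
    - [0, 0, 0]
    - [0, 0, 0]
  delta_rot:
    - [0, 0, 0]
    - [0, 0, 0]
    - [0, 0, 0]
    - [0, 0, 0]
    - [0, 0, 0]
    - [0, 0, 0]
    - [0, 0, 0]
    - [0, 0, 0]
    - [0, 0, 0]
    - [0, 0, 0]

```text
clock: 23.3
position: [0.6363, 0.0186, 0.1498]
ee_rot: [-0.001, 0.758, 0.652, -0.001]
contact_force: [-0.5, -0.3, -0.4]
width: 0.0001
gripper_force: 0.0
```

```bash
python3 - <<'E'
from h import *
np.set_printoptions(precision=4,suppress=True)
d=grab('side')
hsv=cv2.cvtColor(d['color'],cv2.COLOR_RGB2HSV)
m=(hsv[...,2]<45).astype(np.uint8);m[:195]=0;m[225:]=0;m[:,:275]=0;m[:,310:]=0
n,l,s,c=cv2.connectedComponentsWithStats(m);print(s[1:],c[1:])
save(d,'s5',(210,120,512,384),2.2)
s=readout.get_state();print(s['position'],s['contact_force'])
E
```

```text
[[280 195  17  17 173]] [[288.1965 201.9364]]
[0.6364 0.0186 0.1498] [ 0.3314  0.0267 -0.9814]
```

View pics/s5.png

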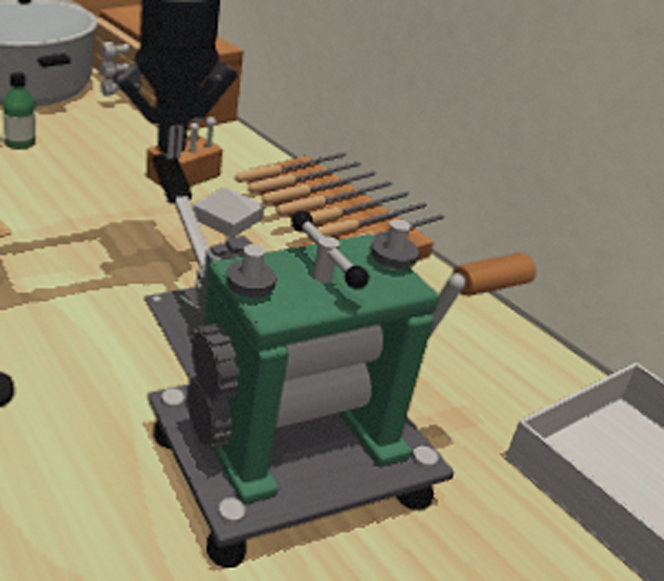

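The handle is fully back up, with the grip at (172,172), under the closed fingertips, and the ram head is raised. Second stroke.

Call:
send_rows:
  xyz:
    - [0, 0, -0.012]
    - [0.0004, 0.0026, -0.0085]
    - [0.0004, 0.0026, -0.0085]
    - [0.0004, 0.0026, -0.0085]
    - [0.0004, 0.0026, -0.0085]
    - [0.0002, 0.001, -0.0085]
    - [0.0002, 0.001, -0.0085]
    - [0.0002, 0.001, -0.0085]
    - [0.0002, 0.001, -0.0085]
    - [0, 0, -0.008]
    - [0, 0, -0.005]
    - [0, 0, -0.003]
  delta_rot:
    - [0, 0, 0]
    - [0, 0, 0]
    - [0, 0, 0]
    - [0, 0, 0]
    - [0, 0, 0]
    - [0, 0, 0]
    - [0, 0, 0]
    - [0, 0, 0]
    - [0, 0, 0]
    - [0, 0, 0]
    - [0, 0, 0]
    - [0, 0, 0]

```text
clock: 24.55
position: [0.6393, 0.0323, 0.0554]
ee_rot: [0.0, 0.758, 0.652, -0.001]
contact_force: [-1.9, -2.7, 9.5]
width: -0.0
gripper_force: 4.1
```

Call:
send_rows:
  xyz:
    - [0, 0, -0.003]
    - [0, 0, -0.002]
    - [0, 0, 0]
    - [0, 0, 0]
  delta_rot:
    - [0, 0, 0]
    - [0, 0, 0]
    - [0, 0, 0]
    - [0, 0, 0]

```text
clock: 24.95
position: [0.6393, 0.0319, 0.0524]
ee_rot: [0.001, 0.758, 0.652, -0.001]
contact_force: [-4.6, -2.4, 15.7]
width: 0.0001
gripper_force: 7.4
```

On the stop again. Up, then third stroke.

Call:
send_rows:
  xyz:
    - [0, 0, 0.011]
    - [0, 0, 0.012]
    - [-0.0004, -0.002, 0.016]
    - [-0.0004, -0.002, 0.016]
    - [-0.0008, -0.005, 0.016]
    - [-0.0008, -0.0054, 0.016]
    - [0, 0, 0.014]
    - [0, 0, 0]
    - [0, 0, 0]
    - [0, 0, 0]
  delta_rot:
    - [0, 0, 0]
    - [0, 0, 0]
    - [0, 0, 0]
    - [0, 0, 0]
    - [0, 0, 0]
    - [0, 0, 0]
    - [0, 0, 0]
    - [0, 0, 0]
    - [0, 0, 0]
    - [0, 0, 0]

```text
clock: 25.95
position: [0.6365, 0.0188, 0.1498]
ee_rot: [-0.001, 0.758, 0.652, -0.001]
contact_force: [0.5, -0.3, -0.3]
width: -0.0
gripper_force: 0.0
```

Call:
send_rows:
  xyz:
    - [0, 0, -0.012]
    - [0.0004, 0.0026, -0.0085]
    - [0.0004, 0.0026, -0.0085]
    - [0.0004, 0.0026, -0.0085]
    - [0.0004, 0.0026, -0.0085]
    - [0.0002, 0.001, -0.0085]
    - [0.0002, 0.001, -0.0085]
    - [0.0002, 0.001, -0.0085]
    - [0.0002, 0.001, -0.0085]
    - [0, 0, -0.008]
    - [0, 0, -0.005]
    - [0, 0, -0.003]
  delta_rot:
    - [0, 0, 0]
    - [0, 0, 0]
    - [0, 0, 0]
    - [0, 0, 0]
    - [0, 0, 0]
    - [0, 0, 0]
    - [0, 0, 0]
    - [0, 0, 0]
    - [0, 0, 0]
    - [0, 0, 0]
    - [0, 0, 0]
    - [0, 0, 0]

```text
clock: 27.15
position: [0.6392, 0.0323, 0.0552]
ee_rot: [0.0, 0.758, 0.652, -0.001]
contact_force: [-2.2, -2.4, 7.8]
width: -0.0
gripper_force: 3.8
```

Call:
send_rows:
  xyz:
    - [0, 0, -0.003]
    - [0, 0, -0.002]
    - [0, 0, 0]
    - [0, 0, 0]
  delta_rot:
    - [0, 0, 0]
    - [0, 0, 0]
    - [0, 0, 0]
    - [0, 0, 0]

```text
clock: 27.55
position: [0.6393, 0.0319, 0.0523]
ee_rot: [0.001, 0.758, 0.652, -0.001]
contact_force: [-4.9, -2.3, 16.4]
width: 0.0001
gripper_force: 7.6
```

```bash
cat > chk.py <<'E'
from h import *
np.set_printoptions(precision=4,suppress=True)
t=grab('top');d=grab('side');W=dep(t)
# plate tilt: points on the mill's base plate, near vs far from lug edge
a=np.radians(-98.5);x=np.array([np.cos(a),np.sin(a)]);y=np.array([-x[1],x[0]])
q=(W[...,:2]-[.6093,-.1722]);X=q@x;Y=q@y;Z=W[...,2]
for n,(x0,x1,y0,y1) in dict(lug=(-.013,.01,-.014,.014),near=(.02,.035,-.09,.09)).items():
    k=(X>x0)&(X<x1)&(abs(Y)<y1)&(Z>.03)&(Z<.1); print(n,k.sum(),np.median(Z[k]))
k=(X>.06)&(X<.12)&(abs(Y)<.05)&(Z>.2)&(Z<.245+.03);print('frame top',np.median(Z[k]),'slope',np.polyfit(X[k],Z[k],1)[0])
s=readout.get_state();print(s['clock'],s['position'],s['contact_force'])
E
python3 chk.py
```

```text
lug 67 0.06321534225101422
near 275 0.05913312654424563
frame top 0.2050117473763431 slope 0.012769121053981935
27.65 [0.6393 0.032  0.0523] [-4.7371 -2.4389 15.9227]
```

Call:
send_rows:
  xyz:
    - [0, 0, -0.001]
    - [0, 0, 0]
    - [0, 0, 0]
    - [0, 0, 0]
    - [0, 0, 0]
  delta_rot:
    - [0, 0, 0]
    - [0, 0, 0]
    - [0, 0, 0]
    - [0, 0, 0]
    - [0, 0, 0]

```text
clock: 28.15
position: [0.6393, 0.0319, 0.052]
ee_rot: [0.001, 0.758, 0.652, -0.001]
contact_force: [-5.3, -2.4, 19.1]
width: 0.0001
gripper_force: 9.2
```

```bash
python3 chk.py; python3 - <<'E'
from h import *
d=dict(np.load('side.npz')); save(d,'s6',(140,120,512,384),2.1)
E
```

```text
lug 67 0.06290289000336302
near 275 0.058549355044140494
frame top 0.20480646375501466 slope 0.023473120066938802
28.25 [0.6393 0.0319 0.052 ] [-5.8263 -2.8955 20.1017]
```

View pics/s6.png

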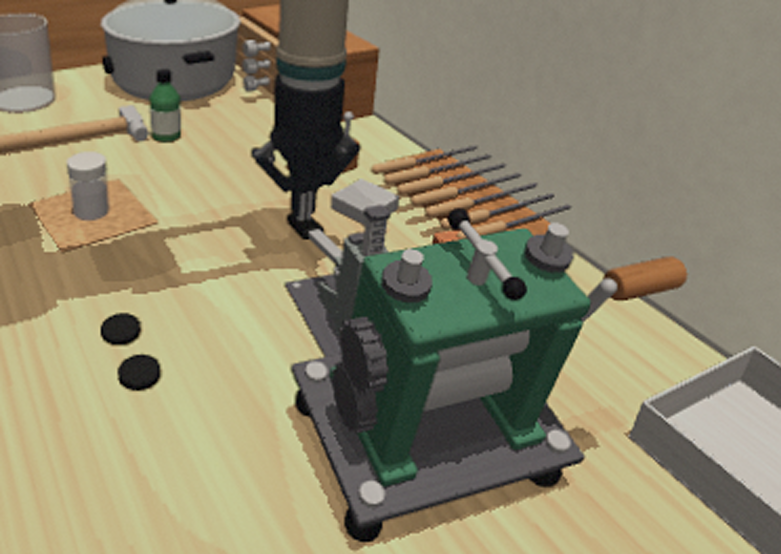

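The picture shows the mill tipped up by its lug with the near foot at (305,402) clear of the bench. The handle is held down at (305,225), the jar is on the mat at (88,185), and the pads are untouched. The lug is up 21.5 mm, which puts the near feet about 16 mm up.

```bash
python3 -c "
from rig import order; print(order.sign_off())"
```

```text
the job is handed in; nothing more can be done
None
```

The job is handed in: the jar stands upright on the cork mat, the jack is released under the lug, and after three full strokes the handle is held on its stop at about 20 N, with both lug-side feet about 16 mm clear by calculation from the measured 21.5 mm lug lift (one foot seen clear in the side view).

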